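# Raise the pigment hood's sash to its marker

## Robot

A 6-joint arm with a two-finger parallel gripper is mounted at the origin on the work surface. World frame = base frame: x ahead of the robot, y to its left, z up, the work surface at z = 0. Lengths are in mm, angles in rad, forces in N, time in s.
With the tool pointing down it reaches from about 300 to 775 mm from the base axis. Payload 14.6 kg.
Tool frame: the origin (TCP) lies at the very end of the fingers, on their centre line; the grasp point (between the pads) lies 19 mm behind it; z points along the fingers, y is the line along which they close (so a half turn about z gives the same grasp; the last joint's range is limited). The gripper opens to 94 mm and grips with 3 to 60 N. Pads are 16 mm wide; open, the fingers measure 119 mm over their backs; the gripper's body (75 mm by 177 mm) begins 78 mm behind the grasp point.
Start: joints at [1.04, 0.3, 1.521, -0, 1.321, -0.067], TCP at [246.038, 491.888, 167.046] pointing down, gripper open.
Joint ranges: [-3.03, 3.03], [-0.79, 2.21], [0.23, 2.52], [-1.04, 4.18], [0, 3.07], [-2.55, 2.55]. Speed limits (rad/s): [2.22, 2.22, 2.57, 3.14, 3.14, 3.14].

## Interface

Orientations are given as [roll, pitch, yaw] about the fixed x, y, z axes, in that order (R = Rz(yaw) Ry(pitch) Rx(roll)).
In Python, from cell import manip, camera, get_calibration gives the robot as it stands. The module is installed in compiled form; this text tells all that it offers.
- The arm moves only by the tool jog_arm, never from a script. Its argument "plan" is one flat list of numbers, 6 for each row, row after row: the shift along the world's x, y, z in m, then the turn, a rotation vector about the world's x, y, z in degrees. A call has 1 to 20 rows; each row is the pose to reach, as a shift and turn from the pose commanded when the call began; what a row does not reach only later rows make up. A row lasts 1/10 s, in which the tool goes at most 50 mm and 8.59 degrees, less where a joint would pass 70% of its speed; a pose out of reach is approached as far as the arm can. A call with a gripper value outside its range is refused whole. "claw" is the finger opening in m, from 0 to 0.094, set as the call begins (left out, the last holds). The fingers move at their own pace and stop on an object; "force" is the grip in N (left out, the last holds). Time passes only in rows, so rows that repeat a pose let the fingers close. It gives the time, the measured TCP pose, the force, the opening and the grip force at its end, in the units of the state.
- manip.read_state(): the state, without advancing time (a new reading comes with each control period).
- camera(name): name is "scene" or "top" or "wrist"; returns (picture, depth): 420x560x3 uint8, red, green, blue; 420x560 float32, mm along the optical axis (not along the pixel's ray), 0 where there is no reading.
- get_calibration(name): a dict with "fx", "fy", "cx", "cy" (pixels), "origin" and "attitude" of the camera in the world. Camera axes: x right, y down, z forward; pixel columns grow to the right and rows downward; lengths in mm; the calibration is good to about 2 mm. A picture is of the moment at which its call begins: read the wrist's pose just before it. get_calibration takes no time and is no camera call; for the wrist camera it gives the pose at the moment of the call.
- manip.sign_off(): hands the job in; it is judged then, once.
The state is a dict: "clock": time; "joints": joint angles; "qd": joint speeds; "effort": joint torques, N m; "eef_pos": TCP position; "eef_rot": TCP orientation; "wrist_force": force on the tool from outside, world axes, zero at the start; "moment": the same for the moment, N m; "finger_gap": finger opening in mm; "finger_force": force on a finger pad.
Only numpy, scipy, OpenCV 4.12 (cv2) and the standard library are available. Lean on these libraries where they do the work, as an engineer would, in place of code of your own. Each camera call takes 0.05 s, during which the arm holds its last target. There are 200 camera calls.

## Task

Open the sloping window of the pigment hood: with your fingertips beneath its projecting lip, push it smoothly up along its guides until the underside of the lip is level with the tip of the pointer clipped on the right-hand guide, then take your hand away. Only push, do not pinch or fling the window, and leave the pointer and everything else on the table where they are.

Things in the scene. Friction and masses are not known exactly. Their poses are not given: they have to be found in the camera images.
- hood: Grey-framed clear dust hood fixed to the table, 420 mm wide (y), 340 mm deep (x). Origin: middle of its front foot on the table; x into the hood (away from the robot), y left, z up. From its 50 mm high front sill two slanted guides (26 mm thick, 30 wide, at y = +-192 mm, 400 long) lean back 45 degrees from upright and carry the window.
- sash (a joint): Travel of the window up along the slanted guides, m: 0 shut on the sill, up to 0.19. Counterweights inside the guides balance it, so it stays wherever it is left; it takes about 2 to 4 N along the guides (plus some 6 N per m/s) to move it either way. Window with aluminium frame 354 mm wide, 210 mm long along the slope, 12 mm thick, glass in it; above the lip a thin plate slopes back to the glass.
- lip_under (a point): Middle of the flat underside of the window's lip, an aluminium ledge 290 mm long (y), 8 mm thick, standing out 32 mm at right angles from the window's face; the point is 15.5 mm out from the face and moves with the window. Axes: z up along the guides, x square into the window, y left along the lip. Below the lip the flat face goes on 50 mm to the window's lower edge.
- marker_tip (a point): Tip of the pointer: a dark steel clip (36 x 38 x 30 mm) with a small round clamp screw and a pointed finger towards the window, sitting on the right-hand (y = -192 mm) guide. The point lies just off the right-hand end of the lip, 152 mm right of the hood's middle and 15.5 mm out from the window's face, at the height that the lip's underside must reach. Axes as lip_under.
- marker (a joint): Position of the pointer along its guide, m; the window is at the mark when sash equals this. It is stiff (15 N) and must stay as it is.
- paperweight: Dark wooden bar 45 x 220 x 24 mm (long along y) lying on the table before the hood. Origin: centre of its underside.
- ink_dish: Low white ceramic dish, 90 mm across, 22 mm high, before the hood's left end. Origin: centre of its underside.
- brush_pot: Blue ceramic cup 72 mm across, 105 mm high, left of the hood. Origin: centre of its underside.
- pigment_jar: Amber jar 56 mm across, 75 mm high, right of the hood. Origin: centre of its underside.
- ink_bottle: Black bottle 52 mm across, 120 mm high, right of the hood. Origin: centre of its underside.
- brush: Brush 200 mm long lying left of the hood, handle to its -x. Origin: under its middle.
- mortar: White ceramic bowl 84 mm across, 50 mm high, inside the hood. Origin: centre of its underside.
- binder_jar: Clear jar 50 mm across, 60 mm high, inside the hood. Origin: centre of its underside.

How it is judged (in metres and radians):
On the way, in this order (a step that is already met when the one before it is completed fails the run):
1. the window is pushed upward by the fingers from beneath its lip (contact force between the fingers and sash_c0 above 0.5 N and velocity of joint sash above 0.004 m/s), for 0.1 s.
2. the underside of the lip stands level with the pointer (z of lip_under in the frame of marker_tip between -0.01 and 0.01 m), for 0.2 s.
At the end, for the whole second after the job is handed in: The underside of the lip is within 10 mm (along the slope) of the pointer's tip and the window is at rest (all of step 2 and velocity of joint sash between -0.01 and 0.01 m/s); the robot touches nothing.
It fails at once if the window is pinched between the fingers by its lip (contact force between the fingers and sash_c0 above 2 N and contact force between the fingers and sash_c1 above 2 N).
It fails at once if the window is flung (faster than 0.35 m/s) (velocity of joint sash above 0.35 m/s).
It fails at once if the pointer is shifted by more than 8 mm (distance of marker_tip from where it was at the start of the episode above 0.008 m).
It fails at once if another thing on the table is moved by more than 30 mm or lifted (distance of any of paperweight, ink_dish, brush_pot, pigment_jar, ink_bottle, brush, mortar, binder_jar from where it was at the start of the episode above 0.03 m).
It also fails if it takes over 48 s, if anything falls off the work surface, if the arm or the gripper's body presses on something with over 40 N, if the wrist force passes 120 N, or if a joint passes its speed limit or range.

## Working session

There is one attempt and no reset: what is moved stays moved. The work goes in short steps, Python scripts to look and compute and a tool call to move; the robot and the scene stay as the last step left them, time stands still between calls to the robot, and variables do not carry over. Pictures are saved under pics/ and viewed, at most 10 in all, crops included, and the job is handed in when it is done.

Besides the shell and the picture viewer there is one more tool, called as a command line: name --argument value ..., lists and objects as JSON in quotes. jog_arm: Moves the arm, as the interface text tells. Its arguments: {"type":"object","properties":{"plan":{"type":"array"},"claw":{"type":"number"},"force":{"type":"number"}},"required":["plan"]}

```bash
mkdir -p pics
cat > h.py <<'E'
import numpy as np,cv2
from cell import manip,camera,get_calibration
from scipy.spatial.transform import Rotation as R
def shot(n,f):
    c=get_calibration(n);p,d=camera(n);cv2.imwrite('pics/%s.png'%f,p[:,:,::-1]);np.savez('pics/'+f,p=p,d=d,**{k:np.array(v) for k,v in c.items()});return p,d,c
def att(c):
    a=np.array(c['attitude'],float)
    return a if a.shape==(3,3) else (R.from_quat(a).as_matrix() if a.size==4 else R.from_euler('xyz',a).as_matrix())
def ray(c,u,v):
    return np.array(c['origin'],float),att(c)@np.array([(u-c['cx'])/c['fx'],(v-c['cy'])/c['fy'],1])
def pt(c,d,u,v):
    o,r=ray(c,u,v);return o+r*d[int(round(v)),int(round(u))]
def load(f): 
    z=np.load('pics/%s.npz'%f);return z['p'],z['d'],z
E
python3 - <<'E'
from h import *
for n in('scene','top'):
    p,d,c=shot(n,n+'1');print(c)
print(manip.read_state())
E
```

```text
{'fx': 431.3506710229482, 'fy': 431.3506710229482, 'cx': 277.9670306622042, 'cy': 215.14549961390858, 'origin': array([ 520.01302201,  337.22189329, 1068.7121564 ]), 'attitude': array([-2.82546141e+00,  1.18012388e-03, -2.93527129e+00])}
{'fx': 497.8753188207694, 'fy': 497.8753188207694, 'cx': 283.3796155633411, 'cy': 208.02190518985248, 'origin': array([ 486.77985104,   22.78912329, 1418.37358126]), 'attitude': array([-3.08890092,  0.00539147, -1.55144652])}
{'clock': 0.1, 'joints': array([ 1.04040392e+00,  3.00393325e-01,  1.52156370e+00, -1.90286113e-05,
        1.32070096e+00, -6.66129305e-02]), 'qd': array([ 0.00045729, -0.00316921, -0.00045223,  0.00012246, -0.0010937 ,
       -0.0010065 ]), 'effort': array([ 1.00490135e-03, -5.32636678e+01, -3.53284228e+01,  7.09594740e-02,
        2.34415079e-02, -1.11057741e-04]), 'eef_pos': array([245.89633866, 491.63952183, 166.53636707]), 'eef_rot': array([-3.14052846e+00, -5.25213462e-05,  2.67781787e+00]), 'wrist_force': array([ 0.20713069, -1.446014  , -0.1572464 ]), 'moment': array([-0.05406527,  0.0242009 ,  0.02236099]), 'finger_force': 0.0, 'finger_gap': 94.28351527713198}
```

View pics/scene1.png

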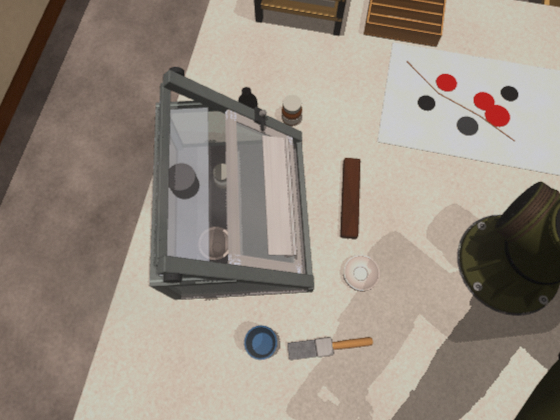

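View pics/top1.png

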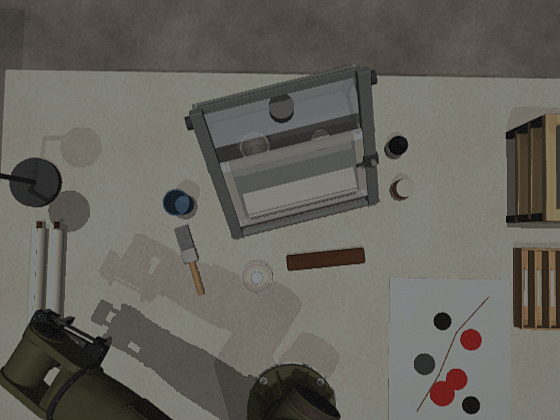

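The scene view shows the hood at (155–310, 75–300), with the lip and plate at about (280,195) and the clip at (262,117). In the top view the front feet are at (237,237) and (378,205), with the clip at (370,160). I'll zoom in on both.

Run:
```python
from h import *
p,d,c=load('top1');q=cv2.resize(p[60:245,180:400],None,fx=3,fy=3,interpolation=cv2.INTER_CUBIC);cv2.imwrite('pics/tc.png',cv2.convertScaleAbs(q[:,:,::-1],alpha=1.6))
p,d,c=load('scene1');q=cv2.resize(p[90:290,200:320],None,fx=3,fy=3,interpolation=cv2.INTER_CUBIC);cv2.imwrite('pics/sc.png',q[:,:,::-1])
p,d,c=load('top1')
for n,u,v in [('guideL front',236,232),('guideR front',374,200),('guideL',225,200),('guideL',205,140),('guideR',370,140),('guideR',367,90),('clip',370,160),('sillmid',306,216),('table',300,300),('glass',300,185),('plate',300,203),('bar',326,259),('dish',257,277),('jar',402,188)]:
    print(n,pt(c,d,u,v).round(0))
```

```text
guideL front [490. 159.  68.]
guideR front [ 584. -214.   69.]
guideL [571. 180. 151.]
guideL [700. 213. 285.]
guideR [ 721. -178.  209.]
guideR [ 817. -154.  306.]
clip [ 678. -185.  169.]
sillmid [538. -31.  55.]
table [302. -20.  -1.]
glass [614. -10. 147.]
plate [568. -12. 135.]
bar [420. -90.  22.]
dish [365. 102.  10.]
jar [ 618. -289.   74.]
```

View pics/tc.png

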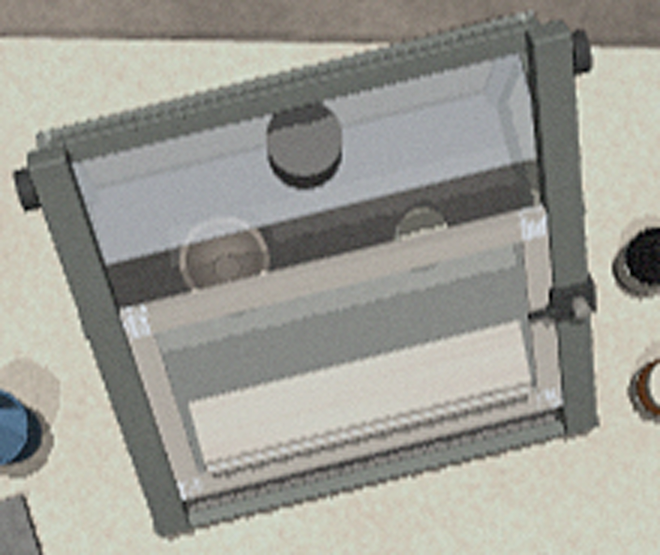

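View pics/sc.png

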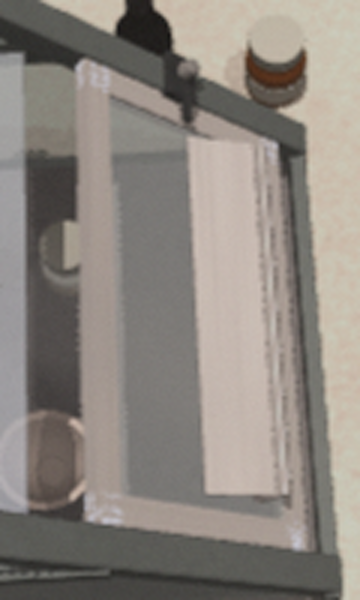

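The clip's tip is at about crop (527,314), which is top pixel (355.7,164.7), and at about scene pixel (263.3,130.7). The lip's outer edge runs from crop (207,468) to (530,397). Next I put the depth points into slope coordinates.

```bash
cat >> h.py <<'E'
def cloud(f):
    p,d,c=load(f);v,u=np.mgrid[0:420,0:560];X=np.stack([(u-c['cx'])/c['fx'],(v-c['cy'])/c['fy'],np.ones(u.shape)],-1)*d[...,None]
    W=X@att(c).T+np.array(c['origin']);W[d==0]=np.nan;return W
yaw=.248
S=np.array([np.cos(yaw),np.sin(yaw),1])/2**.5;N=np.array([-np.cos(yaw),-np.sin(yaw),1])/2**.5;Y=np.array([-np.sin(yaw),np.cos(yaw),0])
O=np.array([537,-27.5,68.5])
def hood(W): W=W-O;return np.stack([W@Y,W@S,W@N],-1)
E
python3 - <<'E'
from h import *
(_,_,ct),(_,_,cs)=load('top1'),load('scene1')
def tri(a,b):
    o1,r1=ray(ct,*a);o2,r2=ray(cs,*b);r1/=np.linalg.norm(r1);r2/=np.linalg.norm(r2)
    t=np.linalg.lstsq(np.c_[r1,-r2],o2-o1,rcond=None)[0];A=o1+t[0]*r1;B=o2+t[1]*r2;return (A+B)/2,np.linalg.norm(A-B)
m,e=tri((355.7,164.7),(263.3,130.7));print('tip',m.round(1),e,hood(m).round(1))
for f in('top1','scene1'):
    W=cloud(f);H=hood(W)
    for lo,hi in((-205,-180),(180,205)):
        k=(H[...,0]>lo)&(H[...,0]<hi)&(abs(H[...,2])<12)&(H[...,1]>20)&(H[...,1]<330);q=H[k]
        A=np.c_[q[:,0],q[:,1],np.ones(len(q))];print(f,'guide',len(q),np.linalg.lstsq(A,q[:,2],rcond=None)[0].round(3),np.median(q[:,2]))
    for y0 in(-100,0,100):
        k=(abs(H[...,0]-y0)<20);q=H[k];
        print(f,y0,[(s,*np.percentile(g,[10,50,90]).round(0)) for s in range(-20,130,6) for g in [q[abs(q[:,1]-s)<3][:,2]] if len(g)>3])
    k=(H[...,0]>-185)&(H[...,0]<-135)&(H[...,2]>9)&(H[...,1]>60)&(H[...,1]<330)
    v,u=np.nonzero(k);print(f,'clip');print(np.c_[u,v,H[k].round(0)][np.argsort(-H[k][:,0])][:12].astype(int).tolist())
E
```

```text
tip [ 662.2 -150.1  164.5] 7.609303336333365 [-149.6  132.4    3.3]
top1 guide 917 [ 4.500e-02 -2.000e-03  6.038e+00] -3.1348732265062305
top1 guide 1032 [ 3.300e-02 -2.000e-03 -5.249e+00] 0.8628986546510866
top1 -100 [(-20, np.float64(-1145.0), np.float64(-1126.0), np.float64(-7.0)), (-14, np.float64(-1147.0), np.float64(-14.0), np.float64(-8.0)), (-8, np.float64(-1162.0), np.float64(-1145.0), np.float64(-13.0)), (-2, np.float64(-1162.0), np.float64(-1154.0), np.float64(-1138.0)), (4, np.float64(-1171.0), np.float64(-1163.0), np.float64(-1148.0)), (10, np.float64(-1176.0), np.float64(-1164.0), np.float64(-1155.0)), (16, np.float64(-1183.0), np.float64(-1165.0), np.float64(-6.0)), (22, np.float64(-1184.0), np.float64(-9.0), np.float64(-4.0)), (28, np.float64(-1190.0), np.float64(-8.0), np.float64(-4.0)), (34, np.float64(-1197.0), np.float64(-1178.0), np.float64(-5.0)), (40, np.float64(-1205.0), np.float64(-1189.0), np.float64(-4.0)), (46, np.float64(-1209.0), np.float64(-1201.0), np.float64(-1189.0)), (52, np.float64(-1215.0), np.float64(-1207.0), np.float64(-1200.0)), (58, np.float6
[... 9083 characters left out ...]
float64(-1254.0), np.float64(10.0), np.float64(13.0)), (100, np.float64(-1260.0), np.float64(7.0), np.float64(10.0)), (106, np.float64(-1266.0), np.float64(4.0), np.float64(7.0)), (112, np.float64(-1263.0), np.float64(-164.0), np.float64(3.0)), (118, np.float64(-1272.0), np.float64(-165.0), np.float64(1.0)), (124, np.float64(-1278.0), np.float64(-139.0), np.float64(-2.0))]
scene1 clip
[[282, 141, -135, 78, 16], [279, 140, -136, 87, 14], [286, 141, -136, 70, 22], [286, 140, -136, 73, 25], [275, 139, -137, 96, 10], [284, 141, -137, 72, 17], [285, 140, -137, 73, 22], [278, 139, -137, 90, 14], [276, 139, -137, 93, 11], [277, 139, -137, 91, 12], [280, 140, -138, 82, 13], [282, 140, -138, 78, 16]]
```

Run:
```python
from h import *
s=manip.read_state();R0=R.from_euler('xyz',s['eef_rot']);Rt=R.from_matrix(np.c_[np.cross(Y,-N),Y,-N])
T=O+45*S+150*N;print(T,(T-s['eef_pos']).round(0),np.degrees((Rt*R0.inv()).as_rotvec()).round(1))
```

```text
[465.02532919 -45.72489402 206.38582233] [ 219. -537.   40.] [ -4.9 -45.7  38.7]
```

jog_arm --plan '[0.055,-0.134,0.03,-1.2,-11.4,9.7,0.11,-0.268,0.04,-2.5,-22.8,19.4,0.165,-0.4,0.04,-3.7,-34,29,0.219,-0.537,0.04,-4.9,-45.7,38.7,0.219,-0.537,0.04,-4.9,-45.7,38.7,0.219,-0.537,0.04,-4.9,-45.7,38.7,0.219,-0.537,0.04,-4.9,-45.7,38.7,0.219,-0.537,0.04,-4.9,-45.7,38.7,0.219,-0.537,0.04,-4.9,-45.7,38.7,0.219,-0.537,0.04,-4.9,-45.7,38.7,0.219,-0.537,0.04,-4.9,-45.7,38.7,0.219,-0.537,0.04,-4.9,-45.7,38.7,0.219,-0.537,0.04,-4.9,-45.7,38.7,0.219,-0.537,0.04,-4.9,-45.7,38.7,0.219,-0.537,0.04,-4.9,-45.7,38.7,0.219,-0.537,0.04,-4.9,-45.7,38.7]' --claw 0

```text
clock: 1.7
eef_pos: [469.6, -24.8, 222.1]
eef_rot: [-3.131, 0.759, -2.92]
wrist_force: [0.9, 0.8, -0.5]
finger_gap: 0.5
finger_force: 0.0
```

Run:
```python
from h import *
s=manip.read_state();print(s['eef_pos'],hood(s['eef_pos']),s['eef_rot'],s['clock'],s['finger_gap'])
p,d,c=shot('wrist','w1');print(c);print(hood(np.array(c['origin'])),att(c).round(2))
```

```text
[469.61756937 -24.83458451 222.0753012 ] [ 19.1239394   62.86793359 154.32034021] [-3.13093959  0.75866177 -2.91968085] 1.7 0.4922607206668
{'fx': 313.46632966773905, 'fy': 313.46632966773905, 'cx': 282.5880233828637, 'cy': 211.72943022597562, 'origin': array([271.58023998, -67.3607911 , 332.12257934]), 'attitude': array([2.13934373, 0.00786262, 1.78533935])}
[ 26.51016969  -2.44743454 375.26606159] [[-0.21  0.52  0.82]
 [ 0.98  0.12  0.18]
 [-0.01  0.84 -0.54]]
```

View pics/w1.png

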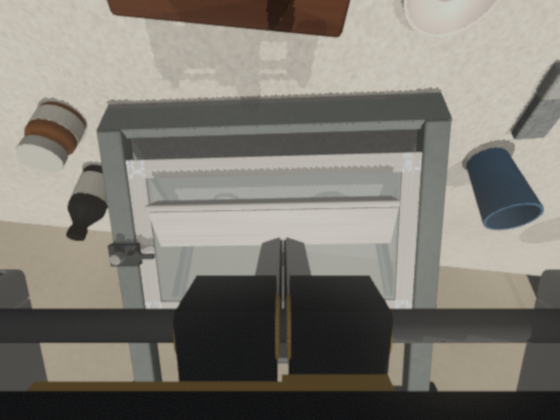

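The wrist view is inverted, with up-slope towards the bottom. The lip's lower edge is at rows 201–208, its right end is at (150,205), and the pointer's tip is at about (155,256). I'll enlarge that corner.

Run:
```python
from h import *
p,d,c=load('w1');cv2.imwrite('pics/wc.png',cv2.resize(p[150:275,95:225],None,fx=4.8,fy=4.8,interpolation=cv2.INTER_CUBIC)[:,:,::-1])
```

```text
(no output)
```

View pics/wc.png

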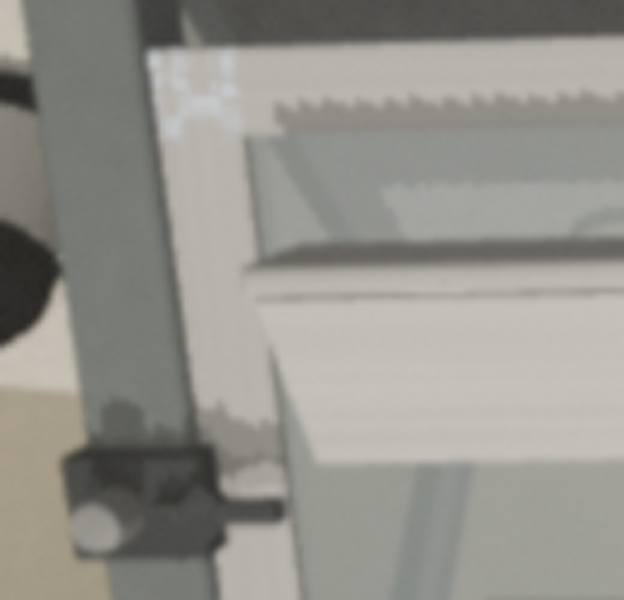

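The crop shows the pointer's tip at (284,510), or full-image (154.2,256.2). The lip's lower outer corner is at (246,268), or (146.2,205.8), and the window's lower-right corner is at (126.2,160).

Run:
```python
from h import *
_,d,c=load('w1');_,_,ct=load('top1');_,_,cs=load('scene1')
def onn(c,u,v,n):
    o,r=ray(c,u,v);a,b=hood(o),hood(o+r)-hood(o);return (a+b*(n-a[2])/b[2]).round(1)
F=-6.5
print('tip w',onn(c,154.2,256.2,F+15.5),'top',onn(ct,355.7,164.7,F+15.5),'scene',onn(cs,263.3,130.7,F+15.5))
print('lip corner w',onn(c,146.2,205.8,F+32),'win corner',onn(c,126.2,160,F), 'other win corner',onn(c,422,156,F),'lip other',onn(c,396,203,F+32))
print(hood(pt(c,d,153,256)),hood(pt(c,d,160,207)))
s=manip.read_state();print(s['eef_pos'],hood(s['eef_pos']),s['eef_rot'],s['clock'])
Rt=R.from_matrix(np.c_[np.cross(Y,-N),Y,-N]);T=O+45*S+90*N;print(T, np.degrees((Rt*R.from_euler('xyz',s['eef_rot']).inv()).as_rotvec()))
```

```text
tip w [-147.4  133.2    9. ] top [-148.7  141.8    9. ] scene [-146.1  132.8    9. ]
lip corner w [-142.3   65.7   25.5] win corner [-176.1   14.6   -6.5] other win corner [180.4  15.8  -6.5] lip other [142.6  65.9  25.5]
[-150.02545775  133.81297888    6.68317772] [-125.62276362   66.92380991   27.21116869]
[470.16343607 -24.88330285 222.43741567] [ 18.94272006  63.48970803 154.21067296] [-3.12961629  0.75868054 -2.91793967] 1.75
[506.15371251 -35.31066887 163.95941546] [ 0.83575628 -1.37360002  1.87359214]
```

The lip is at s≈65.8 and the tip at s≈133.3, so the travel is about 67.5 mm. The three sizes I checked agree: lip length 285, window width 356 and lower edge to lip 50. Next I go to a point below the lip and slide in.

jog_arm --plan '[0.018,-0.005,-0.03,0.4,-0.7,0.9,0.036,-0.01,-0.0585,0.8,-1.4,1.9,0.036,-0.01,-0.0585,0.8,-1.4,1.9,0.036,-0.01,-0.0585,0.8,-1.4,1.9,0.051,-0.006,-0.0735,0.8,-1.4,1.9,0.065,-0.003,-0.0885,0.8,-1.4,1.9,0.08,0.001,-0.1035,0.8,-1.4,1.9,0.094,0.004,-0.1185,0.8,-1.4,1.9,0.094,0.004,-0.1185,0.8,-1.4,1.9,0.094,0.004,-0.1185,0.8,-1.4,1.9]'

```text
clock: 2.75
eef_pos: [566.6, 8.9, 132.7]
eef_rot: [-3.115, 0.727, -2.915]
wrist_force: [-0.3, 0.6, -0.1]
finger_gap: 0.5
finger_force: 0.0
```

Run:
```python
from h import *
s=manip.read_state();print(s['eef_pos'],hood(s['eef_pos']),s['eef_rot'],s['clock'],s['wrist_force'])
Rt=R.from_matrix(np.c_[np.cross(Y,-N),Y,-N]);print(np.degrees((Rt*R.from_euler('xyz',s['eef_rot']).inv()).as_rotvec()))
p,d,c=shot('wrist','w2')
```

```text
[566.59261068   8.90040239 132.65819308] [28.02277355 71.96966375 18.76372304] [-3.11533778  0.72682586 -2.91453329] 2.75 [-0.34230476  0.60589339 -0.12756216]
[ 1.85352021 -3.00413154  2.23167129]
```

View pics/w2.png

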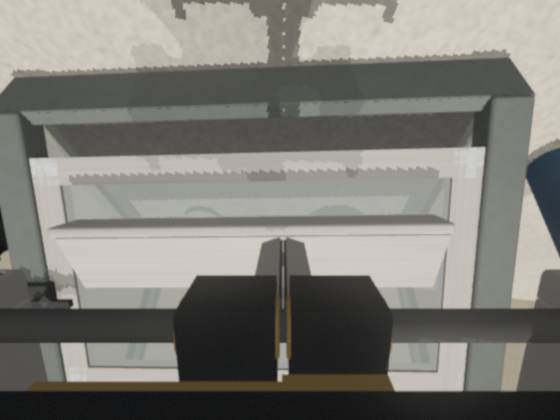

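The measured pose falls short of the commanded one by about 30 mm in y and 28 mm in z. The fingers are at the lip's outer edge (283,240), with no force. I suspect a joint limit.

Run:
```python
from h import *
s=manip.read_state();print(s['joints'].round(3),s['qd'].round(3),s['clock'],s['effort'].round(1))
```

```text
[-0.181  0.032  2.124  0.709  0.376 -2.554] [-0.003 -0.005  0.001 -0.    -0.003 -0.001] 2.8 [  0.3 -31.7 -30.9   0.5  -1.   -0. ]
```

Joint 6 is at its limit, so I back out and take the same pose turned half round about the tool axis.

jog_arm --plan '[-0.025,-0.006,0.026,0,0,0,-0.05,-0.013,0.052,0,0,0,-0.075,-0.019,0.078,5.8,1.5,-6,-0.075,-0.019,0.078,90,23,-93,-0.075,-0.019,0.078,90,23,-93,-0.075,-0.019,0.078,90,23,-93,-0.075,-0.019,0.078,90,23,-93,-0.075,-0.019,0.078,90,23,-93,-0.075,-0.019,0.078,90,23,-93,-0.075,-0.019,0.078,90,23,-93,-0.075,-0.019,0.078,90,23,-93,-0.075,-0.019,0.078,90,23,-93,-0.075,-0.019,0.078,90,23,-93,-0.075,-0.019,0.078,90,23,-93,-0.075,-0.019,0.078,90,23,-93,-0.075,-0.019,0.078,90,23,-93,-0.075,-0.019,0.078,90,23,-93,-0.075,-0.019,0.078,90,23,-93,-0.075,-0.019,0.078,90,23,-93,-0.075,-0.019,0.078,90,23,-93]'

```text
clock: 4.8
eef_pos: [491.9, -10.2, 210.7]
eef_rot: [2.527, -0.543, 1.289]
wrist_force: [0.1, 0.8, 0.3]
finger_gap: 0.6
finger_force: 0.0
```

```bash
cat > st.py <<'E'
from h import *
import sys
t=[float(x) for x in sys.argv[1:4]]
s=manip.read_state();print(s['eef_pos'].round(1),hood(s['eef_pos']).round(1),s['joints'].round(3),s['clock'],s['wrist_force'].round(1))
Rt=R.from_matrix(np.c_[np.cross(-Y,-N),-Y,-N]);T=O+t[0]*Y+t[1]*S+t[2]*N
print('d',(T-s['eef_pos']).round(1),'rot',np.degrees((Rt*R.from_euler('xyz',s['eef_rot']).inv()).as_rotvec()).round(1))
E
python3 st.py 0 45 100
```

```text
[491.9 -10.2 210.7] [ 27.8  72.6 128.5] [-0.417 -0.25   2.204  0.827  0.739 -0.462] 4.8 [0.1 0.8 0.3]
d [  7.4 -26.8 -39.6] rot [ 29.7   9.8 -36.5]
```

jog_arm --plan '[0.0075,-0.027,-0.0395,29.7,9.8,-36.5,0.0075,-0.027,-0.0395,29.7,9.8,-36.5,0.0075,-0.027,-0.0395,29.7,9.8,-36.5,0.0075,-0.027,-0.0395,29.7,9.8,-36.5,0.0075,-0.027,-0.0395,29.7,9.8,-36.5,0.0075,-0.027,-0.0395,29.7,9.8,-36.5,0.0075,-0.027,-0.0395,29.7,9.8,-36.5,0.0075,-0.027,-0.0395,29.7,9.8,-36.5,0.0075,-0.027,-0.0395,29.7,9.8,-36.5]'

```text
clock: 5.7
eef_pos: [499.6, -37.1, 170.5]
eef_rot: [-3.14, -0.785, 0.247]
wrist_force: [0.0, -0.6, 0.1]
finger_gap: 0.6
finger_force: 0.0
```

```bash
python3 st.py 0 45 5
```

```text
[499.6 -37.1 170.5] [-0.2 44.8 99.5] [-0.428 -0.175  2.244  0.891  0.607  0.262] 5.7 [ 0.  -0.6  0.1]
d [ 64.8  16.6 -66.7] rot [-0.1 -0.1 -0. ]
```

Now slide in under the lip, to about 11 mm from the glass.

jog_arm --plan '[0.013,0.0033,-0.0133,0,0,0,0.026,0.0066,-0.0267,0,0,0,0.039,0.01,-0.04,0,0,0,0.052,0.0133,-0.0534,0,0,0,0.065,0.0165,-0.0667,0,0,0,0.065,0.0165,-0.0667,0,0,0,0.065,0.0165,-0.0667,0,0,0]'

```text
clock: 6.4
eef_pos: [564.3, -20.5, 103.7]
eef_rot: [-3.137, -0.784, 0.245]
wrist_force: [0.3, 0.7, -0.4]
finger_gap: 0.5
finger_force: 0.0
```

```bash
python3 st.py 0 105 5; python3 -c "
from h import *
shot('wrist','w3')"
```

```text
[564.3 -20.5 103.7] [ 0.1 44.8  5. ] [-0.31   0.104  2.17   1.183  0.418  0.006] 6.4 [ 0.3  0.7 -0.4]
d [41.3 10.4 42.6] rot [-0.2 -0.1  0. ]
```

View pics/w3.png

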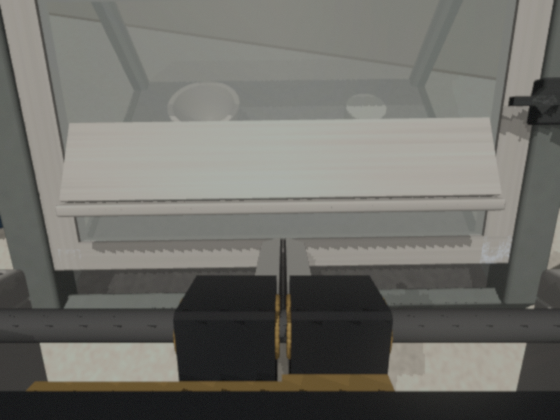

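The fingertips at (283,240) are beneath the lip (row 207), and the pointer's tip is at (512,101). I push gently up the slope, stopping short first.

jog_arm --plan '[0.0025,0.0006,0.0025,0,0,0,0.005,0.0013,0.0051,0,0,0,0.0074,0.0019,0.0077,0,0,0,0.0099,0.0025,0.0102,0,0,0,0.0124,0.0032,0.0128,0,0,0,0.0149,0.0038,0.0153,0,0,0,0.0174,0.0044,0.0179,0,0,0,0.0198,0.005,0.0204,0,0,0,0.0223,0.0057,0.023,0,0,0,0.0248,0.0063,0.0255,0,0,0,0.0273,0.0069,0.0281,0,0,0,0.0298,0.0075,0.0306,0,0,0,0.0322,0.0082,0.0332,0,0,0,0.0347,0.0088,0.0357,0,0,0,0.0372,0.0094,0.0383,0,0,0,0.0397,0.01,0.0408,0,0,0,0.0422,0.0107,0.0434,0,0,0,0.0446,0.0113,0.046,0,0,0,0.0446,0.0113,0.046,0,0,0]'

```text
clock: 8.35
eef_pos: [609.6, -9.2, 150.2]
eef_rot: [-3.137, -0.785, 0.244]
wrist_force: [0.4, -0.3, -0.7]
finger_gap: 0.4
finger_force: 0.0
```

```bash
python3 st.py 0 125 5; python3 -c "
from h import *
p,d,c=shot('wrist','w4');print(hood(np.array(c['origin'])))"
```

```text
[609.6  -9.2 150.2] [-1.000e-01  1.107e+02  4.800e+00] [-0.249  0.107  2.029  0.906  0.444  0.351] 8.35 [ 0.4 -0.3 -0.7]
d [ 9.7  2.6 10.2] rot [-0.2 -0.1  0.1]
[ -0.78033375 179.27374147 224.08141366]
```

View pics/w4.png

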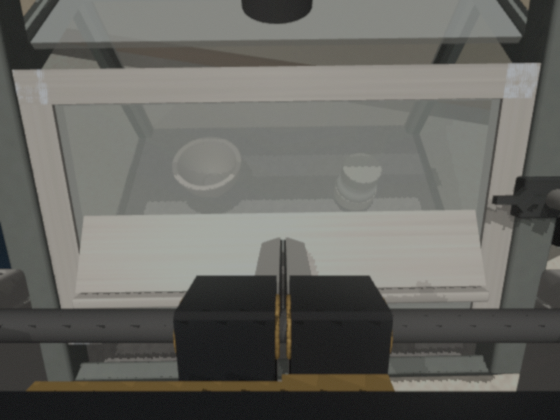

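The fingertips at (283,240) now appear in front of the plate, and the lip edge is at row ~295. I need to check whether the window has moved.

Run:
```python
from h import *
def onn(c,u,v,n):
    o,r=ray(c,u,v);a,b=hood(o),hood(o+r)-hood(o);return (a+b*(n-a[2])/b[2]).round(1)
for f,L in(('w3',[(500,209,25.5),(60,215,25.5),(510,101,9),(283,240,5),(497,236,-6.5)]),('w4',[(486,298,25.5),(490,292,25.5),(494,200,9),(283,240,5),(530,65,-6.5)])):
    _,d,c=load(f);print(f,[onn(c,*l) for l in L])
    for u,v in [(l[0]-10,l[1]) for l in L]+[(283,262),(273,245),(150,250),(420,250)]:print((u,v),hood(pt(c,d,u,v)).round(0),d[v,u])
```

```text
w3 [array([-141.8,   65.2,   25.5]), array([145.8,  61.7,  25.5]), array([-148. ,  133.4,    9. ]), array([-0.4, 37. ,  5. ]), array([-165.8,   36. ,   -6.5])]
(490, 209) [-134.   66.   27.] 202.73682
(50, 215) [174.  55.  -2.] 234.21103
(500, 101) [-153.  135.   -8.] 219.6193
(273, 240) [ 5. 53. 52.] 182.0676
(487, 236) [-158.   36.   -6.] 241.81528
(283, 262) [-0. 51. 79.] 156.44173
(273, 245) [ 5. 53. 59.] 174.82701
(150, 250) [101.  27.  -1.] 239.70607
(420, 250) [-106.   26.   -4.] 241.9856
w4 [array([-142.8,   66.9,   25.5]), array([-144.8,   71.5,   25.5]), array([-148.4,  133.5,    9. ]), array([ -0.6, 103. ,   5. ]), array([-168.5,  223.7,   -6.5])]
(476, 298) [-135.   68.   27.] 217.64928
(480, 292) [-137.   72.   26.] 217.73314
(484, 200) [-152.  130.   -7.] 236.26361
(273, 240) [  5. 119.  51.] 182.52824
(520, 65) [-161.  224.   -6.] 212.19365
(283, 262) [ -1. 117.  80.] 155.135
(273, 245) [  5. 119.  60.] 173.95346
(150, 250) [96. 98. 11.] 226.90721
(420, 250) [-100.   97.   11.] 226.34422
```

The window has not moved (lip still at s≈66). The visible finger ends at n≈50, but the TCP reads n=5. I'll check where the fingers really end, using the wrist and scene depth.

Run:
```python
from h import *
_,d,c=load('w4');print(hood(np.array(c['origin'])))
for u in(270,276,292):print(u,[(v,*hood(pt(c,d,u,v)).round(0)[1:].astype(int)) for v in range(232,300,4)])
for n in('scene','top'):
    shot(n,n+'2');W=cloud(n+'2');H=hood(W);k=(abs(H[...,0])<12)&(H[...,1]>85)&(H[...,1]<135)&(H[...,2]>15)&(H[...,2]<150)
    q=H[k];o=np.argsort(q[:,2]);v,u=np.nonzero(k);print(n,len(q),np.c_[u,v,q][o][:8].round(0).astype(int).tolist())
p,_,_=load('scene2');cv2.imwrite('pics/s2c.png',cv2.resize(p[70:300,180:400],None,fx=2.6,fy=2.6)[:,:,::-1])
```

```text
[ -0.78033375 179.27374147 224.08141366]
270 [(232, np.int64(109), np.int64(6)), (236, np.int64(106), np.int64(6)), (240, np.int64(119), np.int64(51)), (244, np.int64(119), np.int64(57)), (248, np.int64(119), np.int64(64)), (252, np.int64(119), np.int64(69)), (256, np.int64(119), np.int64(76)), (260, np.int64(119), np.int64(81)), (264, np.int64(119), np.int64(86)), (268, np.int64(119), np.int64(90)), (272, np.int64(119), np.int64(94)), (276, np.int64(143), np.int64(149)), (280, np.int64(143), np.int64(151)), (284, np.int64(143), np.int64(154)), (288, np.int64(143), np.int64(155)), (292, np.int64(143), np.int64(157)), (296, np.int64(143), np.int64(158))]
276 [(232, np.int64(109), np.int64(5)), (236, np.int64(106), np.int64(6)), (240, np.int64(119), np.int64(51)), (244, np.int64(119), np.int64(58)), (248, np.int64(119), np.int64(63)), (252, np.int64(119), np.int64(70)), (256, np.int64(119), np.int64(75)), (260, np.int64(119), np.int64(80)), (264, np.int64(118), np.int64(84)), (268, np.int64(119), np.int64(90)), (272, np.int64(118), np.int64(93)), (276, np.int64(142), np.int64(147)), (2
[... 511 characters left out ...]
268, np.int64(119), np.int64(89)), (272, np.int64(118), np.int64(93)), (276, np.int64(143), np.int64(149)), (280, np.int64(143), np.int64(150)), (284, np.int64(142), np.int64(152)), (288, np.int64(143), np.int64(155)), (292, np.int64(143), np.int64(157)), (296, np.int64(143), np.int64(158))]
scene 306 [[282, 194, 4, 86, 15], [282, 197, 11, 87, 16], [282, 191, -3, 87, 16], [283, 195, 6, 85, 18], [280, 185, -2, 118, 41], [281, 185, -2, 117, 43], [281, 186, 1, 118, 44], [281, 184, -3, 120, 46]]
top 207 [[301, 194, 2, 119, 44], [300, 194, 5, 120, 45], [299, 195, 8, 118, 45], [304, 193, -5, 121, 46], [303, 193, -3, 122, 46], [302, 194, 0, 120, 46], [305, 194, -7, 119, 48], [301, 195, 3, 119, 48]]
```

View pics/s2c.png

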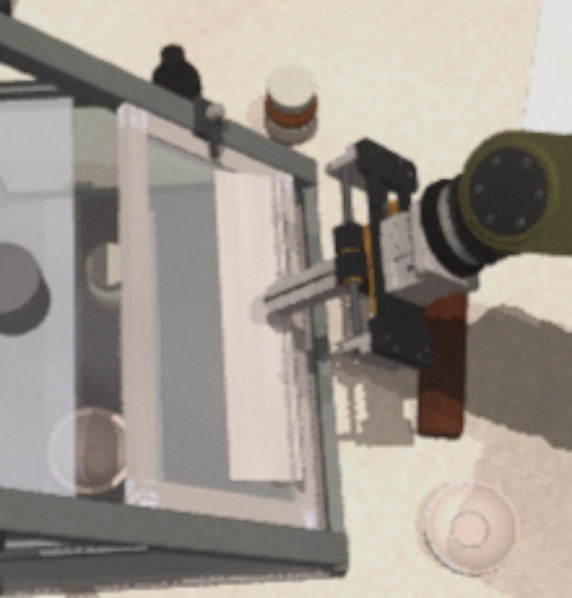

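Real finger ends: the scene and top depth both put them about 40 mm short of the reported TCP along the tool axis. The side position agrees, so the fingers passed freely above the lip and nothing was touched. I go back down and insert 37 mm deeper.

jog_arm --plan '[-0.0225,-0.0057,-0.0233,0,0,0,-0.045,-0.0114,-0.0465,0,0,0,-0.045,-0.0114,-0.0465,0,0,0,-0.045,-0.0114,-0.0465,0,0,0,-0.038,-0.0097,-0.0535,0,0,0,-0.032,-0.008,-0.06,0,0,0,-0.026,-0.0065,-0.066,0,0,0,-0.0196,-0.005,-0.0727,0,0,0,-0.0196,-0.005,-0.0727,0,0,0,-0.0196,-0.005,-0.0727,0,0,0]'

```text
clock: 9.5
eef_pos: [590.2, -14.1, 77.8]
eef_rot: [-3.137, -0.785, 0.244]
wrist_force: [0.4, 0.6, -0.1]
finger_gap: 0.4
finger_force: 0.0
```

```bash
python3 st.py 0 105 -32
python3 - <<'E'
from h import *
_,d,c=shot('wrist','w5')
for u in(270,292):print(u,[(v,*hood(pt(c,d,u,v)).round(0)[1:].astype(int)) for v in range(206,256,4)])
E
```

```text
[590.2 -14.1  77.8] [ -0.1  45.4 -32.2] [-0.274  0.211  2.126  1.334  0.372 -0.13 ] 9.5 [ 0.4  0.6 -0.1]
d [40.7 10.4 42.3] rot [-0.2 -0.   0.1]
270 [(206, np.int64(76), np.int64(21)), (210, np.int64(74), np.int64(22)), (214, np.int64(71), np.int64(21)), (218, np.int64(71), np.int64(29)), (222, np.int64(69), np.int64(29)), (226, np.int64(67), np.int64(29)), (230, np.int64(64), np.int64(29)), (234, np.int64(51), np.int64(-6)), (238, np.int64(48), np.int64(-6)), (242, np.int64(54), np.int64(18)), (246, np.int64(54), np.int64(24)), (250, np.int64(53), np.int64(30)), (254, np.int64(53), np.int64(35))]
292 [(206, np.int64(76), np.int64(22)), (210, np.int64(74), np.int64(22)), (214, np.int64(71), np.int64(21)), (218, np.int64(71), np.int64(28)), (222, np.int64(69), np.int64(28)), (226, np.int64(67), np.int64(29)), (230, np.int64(64), np.int64(29)), (234, np.int64(50), np.int64(-7)), (238, np.int64(48), np.int64(-7)), (242, np.int64(53), np.int64(17)), (246, np.int64(54), np.int64(24)), (250, np.int64(54), np.int64(30)), (254, np.int64(54), np.int64(36))]
```

Fingertips are now at n≈14, under the lip (n=28) and clear of the glass (n=−6). I go 8 mm deeper and push the first part.

jog_arm --plan '[0.0055,0.0014,-0.0057,0,0,0,0.0079,0.002,-0.0032,0,0,0,0.0103,0.0026,-0.0007,0,0,0,0.0128,0.0033,0.0018,0,0,0,0.0152,0.0039,0.0043,0,0,0,0.0176,0.0045,0.0068,0,0,0,0.02,0.0051,0.0093,0,0,0,0.0224,0.0057,0.0118,0,0,0,0.0249,0.0063,0.0143,0,0,0,0.0273,0.0069,0.0168,0,0,0,0.0297,0.0075,0.0193,0,0,0,0.0321,0.0081,0.0218,0,0,0,0.0345,0.0088,0.0243,0,0,0,0.037,0.0094,0.0268,0,0,0,0.0394,0.01,0.0292,0,0,0,0.0418,0.0106,0.0317,0,0,0,0.0442,0.0112,0.0342,0,0,0,0.0466,0.0118,0.0367,0,0,0,0.0466,0.0118,0.0367,0,0,0]'

```text
clock: 11.45
eef_pos: [636.8, -2.6, 114.4]
eef_rot: [-3.138, -0.786, 0.244]
wrist_force: [-1.4, -0.1, -0.1]
finger_gap: 0.5
finger_force: 0.0
```

```bash
cat > lip.py <<'E'
from h import *
_,d,c=shot('wrist','wl')
H=hood(np.array([[pt(c,d,u,v) for u in range(100,470,5)] for v in range(0,420)]))
k=(H[...,2]>22)&(H[...,2]<33)&(abs(abs(H[...,0])-90)<45);print('lip outer s 2%%,98%%',np.percentile(H[k][:,1],[2,98]).round(1),k.sum())
W=hood(cloud('wl'));D=d>0
e=(abs(W[...,0])<120)&(abs(W[...,2]+6.5)<5)&D;print('face s',np.percentile(W[e][:,1],[1,99]).round(1))
m=(W[...,0]<-146)&(W[...,0]>-165)&(W[...,2]>1)&(W[...,2]<20)&(W[...,1]>115)&(W[...,1]<150)&D;print('pointer s',np.percentile(W[m][:,1],[5,50,95]).round(1) if m.any() else None,m.sum())
E
python3 st.py 0 125 -40; python3 lip.py
```

```text
[636.8  -2.6 114.4] [ -0.4 105.2 -40.3] [-0.218  0.224  1.992  1.045  0.377  0.22 ] 11.45 [-1.4 -0.1 -0.1]
d [13.3  3.8 14.2] rot [-0.2 -0.   0.1]
lip outer s 2%%,98%% [113.8 126. ] 839
face s [ 68.3 240.7]
pointer s [131.1 134.4 136.9] 122
```

The window is following: lip at s≈113.3 (TCP + 8), pointer at ≈133.6. About 20 mm remains.

jog_arm --plan '[0.0021,0.0005,0.0021,0,0,0,0.0042,0.0011,0.0042,0,0,0,0.0063,0.0016,0.0064,0,0,0,0.0083,0.0021,0.0085,0,0,0,0.0104,0.0027,0.0106,0,0,0,0.0121,0.0031,0.0124,0,0,0,0.0131,0.0034,0.0134,0,0,0,0.0137,0.0036,0.0141,0,0,0,0.0137,0.0036,0.0141,0,0,0,0.0137,0.0036,0.0141,0,0,0,0.0137,0.0036,0.0141,0,0,0]'

```text
clock: 12.6
eef_pos: [650.0, 1.2, 128.0]
eef_rot: [-3.137, -0.785, 0.243]
wrist_force: [-0.1, -1.0, 0.4]
finger_gap: 0.6
finger_force: 0.2
```

```bash
python3 st.py 0 118 60; python3 lip.py
```

```text
[650.    1.2 128. ] [ 1.000e-01  1.245e+02 -4.040e+01] [-0.203  0.226  1.949  0.95   0.39   0.331] 12.6 [-0.1 -1.   0.4]
d [-73.3 -18.6  66.4] rot [-0.2 -0.1  0.1]
lip outer s 2%%,98%% [133.1 145.4] 828
face s [ 87.7 260. ]
pointer s [136.4 136.8 137.2] 9
```

Level. Ease down off the lip, then withdraw along the finger axis.

jog_arm --plan '[-0.002,-0.0005,-0.002,0,0,0,-0.0041,-0.001,-0.0042,0,0,0,-0.0055,-0.0014,-0.0056,0,0,0,-0.0055,-0.0014,-0.0056,0,0,0,-0.0189,-0.0048,0.0086,0,0,0,-0.0328,-0.0083,0.0227,0,0,0,-0.0465,-0.0118,0.0369,0,0,0,-0.06,-0.0153,0.051,0,0,0,-0.074,-0.0188,0.0651,0,0,0,-0.1,-0.0255,0.092,0,0,0,-0.1,-0.0255,0.092,0,0,0,-0.1,-0.0255,0.092,0,0,0,-0.1,-0.0255,0.092,0,0,0]'

```text
clock: 13.95
eef_pos: [550.1, -24.3, 219.1]
eef_rot: [-3.136, -0.784, 0.243]
wrist_force: [-0.2, 0.2, 0.1]
finger_gap: 0.3
finger_force: 0.0
```

```bash
python3 st.py 0 118 60; python3 lip.py;  python3 - <<'E'
from h import *
_,_,a=load('wl')
W=hood(cloud('wl'));p=load('wl')[0].astype(int).sum(2)
m=(p<150)&(W[...,0]<-140)&(W[...,0]>-166)&(W[...,2]>-15)&(W[...,2]<25)&(W[...,1]>105)&(W[...,1]<160)
v,u=np.nonzero(m);print(m.sum())
if m.any():
    i=np.argmax(W[m][:,0])
    o,r=ray(a,u[i],np.median(v[u<=u.min()+3]));x,b=hood(o),hood(o+r)-hood(o);print('tip',u[i],v[i],x+b*(9-x[2])/b[2])
E
```

```text
[550.1 -24.3 219.1] [-1.00e-01  1.16e+02  9.69e+01] [-0.333 -0.129  2.08   0.725  0.627  0.517] 13.95 [-0.2  0.2  0.1]
d [ 26.7   6.8 -24.7] rot [-0.2 -0.1  0.1]
lip outer s 2%%,98%% [132.5 145.8] 454
face s [ 84.2 291.7]
pointer s [131.3 134.4 136.9] 108
0
```

```bash
python3 -c "
from h import *
print(manip.sign_off())"
```

```text
the job is handed in; nothing more can be done
None
```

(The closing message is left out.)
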